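# Wedge the saucer table level and hold it

### The job

Release the levelling table that carries the white saucer: press its sprung black knob down and, keeping it down, turn it clockwise as far as it goes. Then take the wooden wedge by its upright grip and push its thin nose, flat on the bench, under the middle of the table's front bar until the table just lifts off its rests and lies level (the front comes up about 5 mm). Finish while still gripping the wedge in place so that it alone carries the table; the saucer stays on the table and the other things are left where they stand.

Things in the scene. Friction and masses are not known exactly. Their poses are not given: they have to be found in the camera images.
- stand: steel levelling stand fixed to the bench. Origin: on the bench right under the middle of the table's front bar; x points into the stand, away from the robot, y to its left (the lock's side), z up. Side rails 10 mm high, 20 wide run along x at y = -56 and +56 mm, a cross rail at x = 155 to 185 mm; between them the space under the table is open to the front, 92 mm wide, on the bare bench
- table (a joint): tilt of the steel table top (168 mm deep, 140 wide, 8 thick, 0.5 kg, freely hinged at its back; hinge line 160 mm behind the front bar, 24 mm above the bench), rad: 0 = on its rests, leaning 0.031 down to the front; 0.031 = level, front bar 5 mm up; grows as the front lifts
- front_bar (a point): middle of the axis of the round front bar of the table (10 mm thick, 132 mm long, along the stand's y). At rest its underside is 14 mm above the bench, 19 mm when level. Moves with the table
- table_middle (a point): point on the upper face of the table top, 75 mm in front of the hinge line, where the saucer's middle stands. Moves with the table
- lock (a joint): turn of the lock, rad: 0 = locked (its steel tongue over the table's left edge keeps it down), 1.4 = stop, released; grows clockwise seen from above. Turns only while the knob is down by 4 mm or more; past about 1.15 the knob can come up again and then keeps the lock from turning back
- knob (a joint): how far the knob is pressed down, m: 0 = up, 0.0065 = fully down. A spring lifts it: 2.6 N to begin, 7 N fully down
- knob_grip (a point): middle of the knob's bar grip, on its vertical turning axis (at x = 22, y = 97 mm of the stand). Bar 14 mm thick (local x), 44 long (local y), 26 high: 59.5 to 85.5 mm above the bench when up; it stands on a disc 35 mm across, 8 thick. When locked its long side lies along the stand's y. Turns and goes down with the knob
- wedge_grip (a point): middle of the upright grip of the loose wooden wedge (0.15 kg), 45 mm above its underside; x points to the wedge's nose, z up. Grip 30 mm along x, 28 wide, from 24 to 70 mm above the underside. In front of it the wedge, 36 mm wide, slopes evenly from 24 mm thick (15 mm ahead of the grip's middle) to 4 mm at the nose (95 mm ahead)
- wedge_nose (a point): middle of the wedge's nose, 2 mm above its underside, 95 mm ahead of the grip's middle; same axes. The slope touches the resting front bar when the nose is about 40 mm past the bar's axis, and holds the table level at about 60 mm past
- saucer: white undecorated porcelain saucer, loose, face down on the table, 118 mm across, 20 mm high; origin: centre of its underside
- shim_block: plain flat wooden block, 90 x 36 x 24 mm, no slope: not the wedge, stays where it is; origin: centre of its underside
- jar: small blue jar with white cap, 45 mm across, 70 mm high, bystander; origin: centre of its underside
- bottle_small: brown glass bottle 40 mm across, 74 mm high, bystander; origin: centre of its underside
- bottle_large: brown glass bottle 52 mm across, 89 mm high, bystander; origin: centre of its underside
- dish: small white dish 64 mm across, 26 mm high, bystander; origin: centre of its underside
- lid: flat white porcelain palette lid 108 mm across, 11 mm high, bystander; origin: centre of its underside

How it is judged:
On the way, in this order (a step that is already met when the one before it is completed fails the run):
1. the knob is pressed down while the lock is still shut (value of joint knob above 0.004 m and value of joint lock below 0.5 rad), for 0.05 s.
2. the lock is turned clockwise to its released end (value of joint lock above 1.2 rad), for 0.1 s.
3. the gripped wedge lifts the table off its rests (value of joint table above 0.012 rad and contact force between wedge and table above 0.5 N and contact force between the fingers and wedge above 1 N), for 0.2 s.
At the end, for the whole second after the job is handed in: table 3 to 7 mm off its rests (tilt 0.017 to 0.045), lock released, wedge flat on the bench, nose at least 35 mm under the bar and within 30 mm of the middle line, gripped (over 1 N) and carrying the table alone, robot off the table, all still, saucer within 20 mm of its place (value of joint table between 0.017 and 0.045 rad and value of joint lock above 1.05 rad and contact force between wedge and table above 0.5 N and contact force between the fingers and wedge above 1 N and contact force between each of the arm, the fingers and table below 0.2 N and x of wedge_nose in the frame of stand above 0.035 m and y of wedge_nose in the frame of stand between -0.03 and 0.03 m and angle between wedge_grip's own z axis and vertical below 0.1 rad and height (world z) of wedge_grip below 0.05 m and linear speed of wedge below 0.02 m/s and velocity of joint table below 0.05 rad/s and distance between saucer and table_middle below 0.02 m); the arm keeps its last pose, push and grip.
It fails at once if the saucer slips more than 30 mm from its place on the table (distance between saucer and table_middle above 0.03 m).
It fails at once if a bystander (flat block, jar, bottles, dish, lid) is moved by more than 25 mm (distance of any of shim_block, jar, bottle_small, bottle_large, dish, lid from where it was at the start of the episode above 0.025 m).
It also fails if it takes over 58 s, if anything falls off the work surface, if the arm or the gripper's body presses on something with over 40 N, if the wrist force passes 120 N, or if a joint passes its speed limit or range.

### The arm

A 7-joint arm with a two-finger parallel gripper is mounted at the origin on a cart in front of the work surface, level with it; the furniture and walls round the work are solid. World frame = base frame: x ahead of the robot, y to its left, z up, the work surface at z = 0. Lengths are in m, angles in rad, forces in N, time in s.
With the tool pointing down it reaches from about 0.4 to 0.85 m from the base axis. Payload 10.4 kg.
Tool frame: the origin (TCP) lies at the very end of the fingers, on their centre line; the grasp point (between the pads) lies 19 mm behind it; z points along the fingers, y is the line along which they close (so a half turn about z gives the same grasp; the last joint's range is limited). The gripper opens to 85 mm and grips with 20 to 120 N. Pads are 22 mm wide; open, the fingers measure 114 mm over their backs; the gripper's body (76 mm by 85 mm) begins 54 mm behind the grasp point. The pads swing forward as they close: fully open they stand 13 mm farther back than shut.
Start: joints at [-1.363, 0.332, -0.065, 1.46, 0.022, 1.35, -0.088], TCP at [0.143, 0.608, 0.231] pointing down, gripper open.
Joint ranges: [-2.6, 2.6], [-0.5, 2.12], [-1.47, 1.34], [0.16, 2.42], [-1.27, 4.41], [0.06, 2.06], [-2.6, 2.6]. Speed limits (rad/s): [2.22, 2.22, 2.79, 2.79, 3.14, 3.14, 3.14].

### API

Orientations are given as [roll, pitch, yaw] about the fixed x, y, z axes, in that order (R = Rz(yaw) Ry(pitch) Rx(roll)).
In Python, from station import read_state, cams, arm gives the robot as it stands.
- The arm moves only by the shell command python3 -m jog 'ROWS' [OPENING] [FORCE]. ROWS is text: rows parted by semicolons, each of 4 numbers parted by spaces: the shift along the tool's x, y, z in cm, then the turn about the tool's z in degrees. In form: tx ty tz spin; .... A call has 1 to 12 rows; each row shifts and turns the commanded pose from where the row before left it, along the tool's axes as they then stand; what a row does not reach is not made up. A row lasts 1/8 s, in which the tool goes at most 62.5 mm and 10.7 degrees, less where a joint would pass 70% of its speed; a pose out of reach is approached as far as the arm can. A call is refused whole if a number of a shift passes 6.25 or a number of a turn 10.7, either way. A call with a gripper value outside its range is refused whole. OPENING is the opening, from 0 (shut) to 1 (fully open), set as the call begins (- or left out, the last holds). The fingers move at their own pace and stop on an object; FORCE is the grip in N (left out, the last holds). Time passes only in rows, so rows that do not move let the fingers close. It gives the time, the measured TCP pose, the force, the opening and the grip force at its end, in the units of the state.
- read_state(): the state, without advancing time (a new reading comes with each control period).
- cams.snapshot(name): name is "scene" or "top"; returns (picture, depth): 480x640x3 uint8, red, green, blue; 480x640 float32, m along the optical axis (not along the pixel's ray), 0 where there is no reading.
- cams.camera_params(name): a dict with "fovy" (degrees; the focal length in pixels is half the picture's height over the tangent of half this angle, whatever the lens; pixels are square), "cx", "cy" (the principal point, pixels), "rvec" (rotation vector, rad) and "tvec" (3), from world to camera coordinates, as OpenCV has them. Camera axes: x right, y down, z forward; pixel columns grow to the right and rows downward; lengths in m; the calibration is good to about 2 mm. A picture is of the moment at which its call begins. camera_params takes no time and is no camera call.
- arm.sign_off(): hands the job in; it is judged then, once.
The state is a dict: "clock": time; "qpos": joint angles; "joint_velocities": joint speeds; "tau": joint torques, N m; "tool_pos": TCP position; "tcp_rot": TCP orientation; "wrist_force": force on the tool from outside, world axes, zero at the start; "moment": the same for the moment, N m; "opening": opening from 0.0 (shut) to 1.0 (fully open); "finger_force": force on a finger pad.
Only numpy, scipy, OpenCV 4.12 (cv2) and the standard library are available. Lean on these libraries where they do the work, as an engineer would, in place of code of your own. Each camera call takes 0.05 s, during which the arm holds its last target. There are 200 camera calls.

## Working session

There is one attempt and no reset: what is moved stays moved. The work goes in short steps, Python scripts to look and compute and a shell command to move; the robot and the scene stay as the last step left them, time stands still between calls to the robot, and variables do not carry over. Pictures are saved under pics/ and viewed, at most 10 in all, crops included, and the job is handed in when it is done.

```bash
ls; mkdir -p pics
cat > h.py <<'E'
import numpy as np, cv2
from station import read_state, cams, arm
def snap(n):
    p,d=cams.snapshot(n); np.savez(f'/tmp/{n}.npz',p=p,d=d); return p,d
def cam(n):
    c=cams.camera_params(n); f=240/np.tan(np.radians(c['fovy'])/2)
    R=cv2.Rodrigues(np.array(c['rvec'],float))[0]; return f,c['cx'],c['cy'],R,np.array(c['tvec'],float).ravel()
def ray(n,u,v,z):
    f,cx,cy,R,t=cam(n); d=R.T@np.array([(u-cx)/f,(v-cy)/f,1]); o=-R.T@t
    return o+d*(z-o[2])/d[2]
def cloud(n,D):
    f,cx,cy,R,t=cam(n); v,u=np.mgrid[:480,:640]
    P=np.stack([(u-cx)/f*D,(v-cy)/f*D,D],-1); return (P-t)@R
def proj(n,X):
    f,cx,cy,R,t=cam(n); p=R@np.array(X)+t; return f*p[0]/p[2]+cx,f*p[1]/p[2]+cy
E
python3 - <<'E'
from h import *
for n in('scene','top'):
    p,d=snap(n); cv2.imwrite(f'pics/{n}0.png',p[:,:,::-1]); f,cx,cy,R,t=cam(n); print(n,f,cx,cy,-R.T@t)
s=read_state(); print(s)
E
```

```text
pics
scene 481.5656994639186 319.39534328286527 237.58472583666548 [ 0.16034597 -0.45329462  0.85432629]
top 451.67752492618234 319.8789706979023 243.3246121040892 [0.44327166 0.02751994 1.16329989]
{'clock': 0.1, 'qpos': array([-1.36262965,  0.33278717, -0.0646879 ,  1.46085683,  0.02160394,
        1.34993612, -0.08854004]), 'joint_velocities': array([-0.00075596, -0.00194531,  0.0011495 , -0.00194116,  0.00041095,
       -0.00087944, -0.0004527 ]), 'tau': array([ 1.10363831e-03, -6.26740837e+01,  4.87163127e-02, -3.92427278e+01,
        1.61434704e-02,  6.89729219e-03, -7.40445785e-07]), 'tool_pos': array([0.14288538, 0.6080908 , 0.23060915]), 'tcp_rot': array([-3.14030247e+00,  6.83222133e-05,  2.91079462e+00]), 'wrist_force': array([ 0.68938573, -0.30013854,  0.18153879]), 'moment': array([-0.00832987, -0.06462034,  0.0308919 ]), 'finger_force': 0.0, 'opening': 1.0007892362351907}
```

View pics/top0.png

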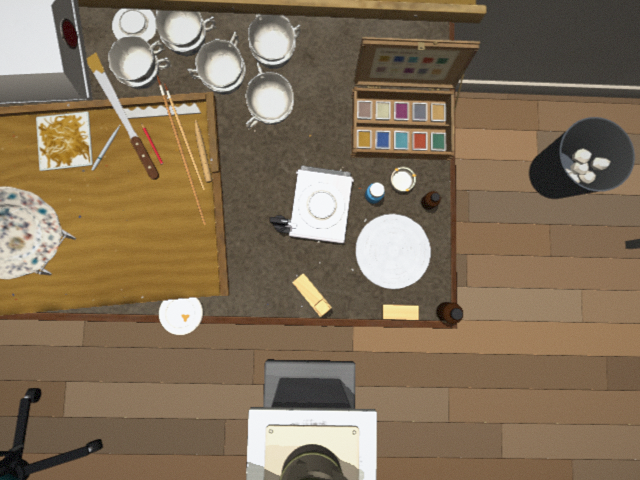

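View pics/scene0.png

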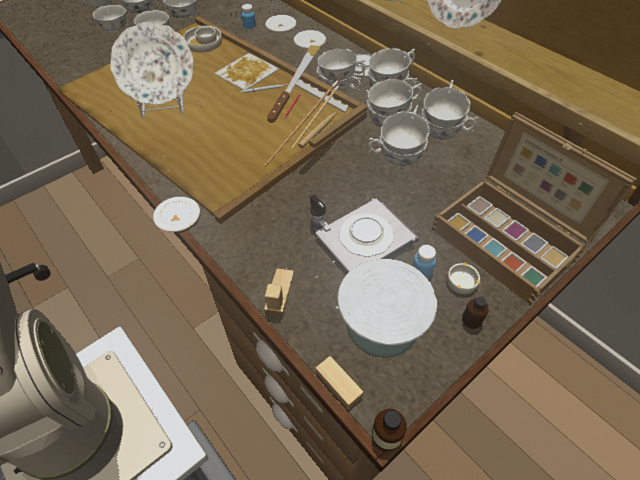

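Top view: the table is at (321,206), the knob at (282,222), the wedge at (312,296) and the flat block at (401,312). The large covered bowl at (393,251) stands close to the right. Next I'll measure these.

Run:
```python
from h import *
for n in('top','scene'):
    z=np.load(f'/tmp/{n}.npz'); p,d=z['p'],z['d']; C=cloud(n,d); np.save(f'/tmp/C{n}.npy',C)
    hsv=cv2.cvtColor(p,cv2.COLOR_RGB2HSV)
    # wedge: wood-coloured in region
    x,y,h=C[...,0],C[...,1],C[...,2]
    print(n,'bench z',np.median(h[(abs(x-.5)<.03)&(abs(y-.17)<.03)&(d>0)]))
    reg=(x>.3)&(x<.55)&(y>-.05)&(y<.2)&(hsv[...,1]>70)&(hsv[...,2]>120)&(hsv[...,0]<35)&(d>0)
    k,l,s,c=cv2.connectedComponentsWithStats(reg.astype(np.uint8))
    i=1+np.argmax(s[1:,4]); m=l==i; print('wedge',s[i],h[m].min(),h[m].max())
    g=m&(h>.062); print(' grip top',C[g].mean(0),g.sum(), cv2.minAreaRect(C[g][:,:2].astype(np.float32)))
    print(' all rect',cv2.minAreaRect(C[m][:,:2].astype(np.float32)))
    for a in (.005,.01,.015,.02,.026): 
        q=m&(abs(h-a)<.003); print('  h',a,C[q].mean(0) if q.any() else None,q.sum())
    kb=(x>.5)&(x<.75)&(y>.0)&(y<.2)&(h>.07)&(h<.1)&(d>0)&(hsv[...,2]<90)
    print('knob top',C[kb].mean(0),kb.sum(),cv2.minAreaRect(C[kb][:,:2].astype(np.float32)),h[kb].max())
    t=(x>.5)&(x<.75)&(y>-.15)&(y<.12)&(h>.012)&(h<.035)&(d>0)&(hsv[...,1]<40)&(hsv[...,2]>120)
    k,l,s,c=cv2.connectedComponentsWithStats(t.astype(np.uint8)); i=1+np.argmax(s[1:,4]); m=l==i
    print('table',s[i],cv2.minAreaRect(C[m][:,:2].astype(np.float32)))
    u0,v0,u1,v1=(255,150,345,330) if n=='top' else (250,170,430,330)
    cr=p[v0:v1,u0:u1,::-1]; k=4 if n=='scene' else 3.3
    im=cv2.resize(cr,None,fx=k,fy=k,interpolation=cv2.INTER_CUBIC); cv2.imwrite(f'/tmp/{n}c.png',im); 
a=cv2.imread('/tmp/topc.png'); b=cv2.imread('/tmp/scenec.png'); b=cv2.resize(b,(500,444)); a=cv2.resize(a,(298,594))
o=np.zeros((600,800,3),np.uint8); o[:594,:298]=a; o[:444,300:800]=b; cv2.imwrite('pics/crop.png',o)
```

```text
top bench z 0.0003237295453550282
wedge [292 273  40  44 721] -0.0059027660482367525 0.0748838438375956
 grip top [ 0.40501725 -0.01230783  0.06967801] 146 ((0.4051875174045563, -0.012378562241792679), (0.029749710112810135, 0.027660056948661804), 40.28824996948242)
 all rect ((0.43487679958343506, 0.011997062712907791), (0.11706876009702682, 0.040458206087350845), 40.5645637512207)
  h 0.005 [0.46007226 0.03430026 0.00513742] 98
  h 0.01 [0.45905362 0.03444853 0.00999626] 136
  h 0.015 [0.44433127 0.02159805 0.01489086] 147
  h 0.02 [0.42751762 0.0063594  0.02006754] 144
  h 0.026 [ 0.41296118 -0.00389056  0.02514261] 53
knob top [0.61025213 0.10033688 0.08379599] 98 ((0.610987663269043, 0.09827684611082077), (0.043633416295051575, 0.014436664059758186), 83.09270477294922) 0.08858718309603693
table [ 286  171   67   72 2862] ((0.6661010980606079, -0.001905776560306549), (0.14933732151985168, 0.1844567358493805), 82.81468963623047)
scene bench z 0.0003377870604157102
wedge [ 230  381   66   75 1809] -0.7605113878388862 -0.7379821614112665
 grip top [nan nan nan] 0 ((0.0, 0.0), (0.0, 0.0), 0.0)
 all rect ((0.3418697118759155, 0.0751141831278801), (0.24962669610977173, 0.08387313783168793), 89.85479736328125)
  h 0.005 None 0
  h 0.01 None 0
  h 0.015 None 0
  h 0.02 None 0
  h 0.026 None 0
knob top [0.61028574 0.09140366 0.0808536 ] 143 ((0.6123911142349243, 0.09301364421844482), (0.044852860271930695, 0.015232264064252377), 83.65545654296875) 0.08740088743435108
table [ 316  199  100   73 2963] ((0.6626981496810913, -0.003381200134754181), (0.15257534384727478, 0.1770860105752945), 81.50170135498047)<stdin>:11: RuntimeWarning: Mean of empty slice.
  ret = um.true_divide(
```

View pics/crop.png

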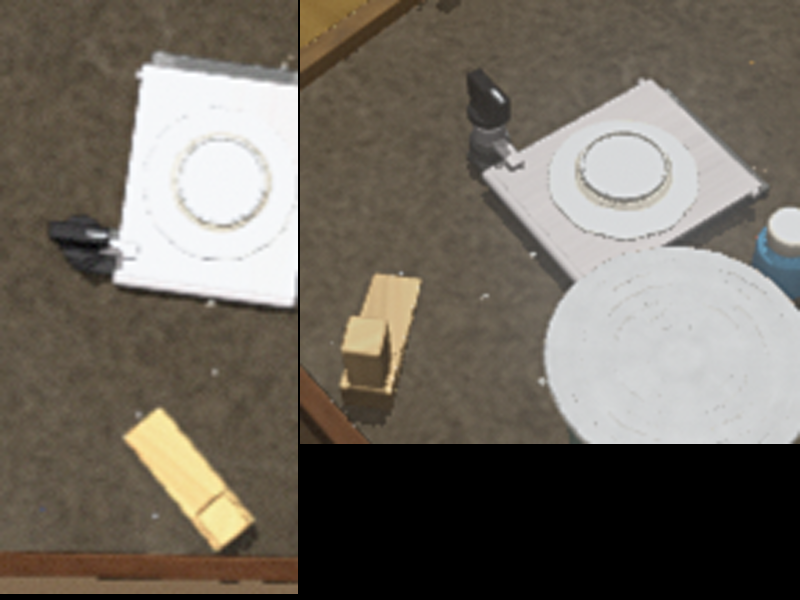

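The close-up confirms the knob bar lies along the stand's y. The tongue is over the table's left edge, and the wedge nose points up-left with its grip near the robot. The stand's yaw is about -7°, the knob is at about (0.611, 0.098), and the wedge grip is at (0.405, -0.012) with yaw 40°. I'll move above the knob now and check the bowl's clearance in the same step.

```bash
python3 -m jog '-4.77 -3.24 0 0;-4.77 -3.24 0 0;-4.77 -3.24 0 0;-4.77 -3.24 0 0;-4.77 -3.24 0 0;-4.77 -3.24 0 0;-4.77 -3.24 0 0;-4.77 -3.24 0 0;-4.77 -3.24 0 0;-4.77 -3.24 0 0;-4.77 -3.24 0 0;-4.77 -3.24 0 0' 0.5 60
python3 -m jog '0 0 0 10.5;0 0 0 10.5;0 0 0 10.5;0 0 0 10.5;0 0 0 10.5;0 0 0 10.5;0 0 0 10.5;0 0 0 10.5;0 0 0 0;0 0 0 0'
python3 - <<'E'
from h import *
s=read_state(); print(s['tool_pos'],s['tcp_rot'],np.degrees(s['tcp_rot'][2]),s['qpos'],s['opening'])
z=np.load('/tmp/top.npz'); p=z['p']; C=np.load('/tmp/Ctop.npy'); x,y,h=C[...,0],C[...,1],C[...,2]
b=(x>.35)&(x<.65)&(y>-.3)&(y<-.04)&(h>.05)
k,l,st,c=cv2.connectedComponentsWithStats(b.astype(np.uint8)); i=1+np.argmax(st[1:,4]); print('bowl',cv2.minEnclosingCircle(C[l==i][:,:2].astype(np.float32)),np.median(h[l==i]))
v=p.max(2); m=(v<90)
kb=m&(abs(x-.61)<.04)&(abs(y-.1)<.04)&(h>.082)&(h<.089)
print('knob top pts',C[kb].mean(0),kb.sum(),cv2.minAreaRect(C[kb][:,:2].astype(np.float32)))
uv=np.argwhere(kb)[:,::-1].astype(np.float32); print(uv.min(0),uv.max(0)); r=cv2.minAreaRect(uv); print(r, ray('top',*r[0],.0855))
C2=np.load('/tmp/Cscene.npy');p2=np.load('/tmp/scene.npz')['p'];kb=(p2.max(2)<150)&(abs(C2[...,0]-.61)<.04)&(abs(C2[...,1]-.1)<.04)&(C2[...,2]>.083)&(C2[...,2]<.089)
print('scene top face',C2[kb].mean(0),kb.sum(),cv2.minAreaRect(C2[kb][:,:2].astype(np.float32)))
E
```

```text
clock: 1.6
tool_pos: [0.6121, 0.0977, 0.2311]
tcp_rot: [3.142, -0.0, 2.911]
wrist_force: [0.2, 0.8, 0.0]
opening: 0.5
finger_force: 0.0
clock: 2.85
tool_pos: [0.6111, 0.0991, 0.2311]
tcp_rot: [-3.141, 0.0, 1.449]
wrist_force: [-0.5, 0.6, 0.7]
opening: 0.501
finger_force: 0.0
[0.61112394 0.09907352 0.23112596] [-3.14127359e+00  8.45735724e-05  1.44898365e+00] 83.02064796002747 [-0.72838702  0.35835656  0.63984467  1.50838612 -0.21645786  1.34684951
 -0.19260848] 0.5006982674028215
bowl ((0.5429496765136719, -0.17735357582569122), 0.0903148427605629) 0.09800986598109056
knob top pts [0.61099829 0.10160863 0.08522732] 77 ((0.6107538938522339, 0.0985822081565857), (0.041508905589580536, 0.014011329039931297), 82.07091522216797)
[269. 217.] [286. 224.]
((277.689208984375, 220.3648681640625), (17.261892318725586, 5.753964424133301), 9.462322235107422) [0.61046544 0.0986396  0.0855    ]
scene top face [0.61242928 0.09470107 0.08496585] 70 ((0.6121901869773865, 0.09315565973520279), (0.04460551589727402, 0.012788588181138039), 83.88654327392578)
```

```bash
python3 -m jog '-0.28 0 5 0;0 0 5 0;0 0 4 0;0 0 1.3 0;0 0 1.2 0;0 0 0 0;0 0 0 0'
python3 -m jog '0 0 0 0;0 0 0 0;0 0 0 0;0 0 0 0;0 0 0 0;0 0 0 0;0 0 0 0;0 0 0 0' 0 60
python3 - <<'E'
from h import *
p,d=snap('scene'); cv2.imwrite('pics/k.png',cv2.resize(p[120:300,230:430,::-1],None,fx=3,fy=3)); print(read_state()['wrist_force'],read_state()['moment'])
E
```

```text
clock: 3.72
tool_pos: [0.6117, 0.0964, 0.0676]
tcp_rot: [3.14, -0.001, 1.445]
wrist_force: [0.6, -0.9, -0.5]
opening: 0.497
finger_force: 0.0
clock: 4.72
tool_pos: [0.6129, 0.0961, 0.0676]
tcp_rot: [3.137, -0.001, 1.445]
wrist_force: [5.8, -0.3, 0.7]
opening: 0.149
finger_force: 60.9
[ 6.96388677 -0.03455674 -0.25150664] [-0.10560176 -1.23324023  0.00655707]
```

View pics/k.png

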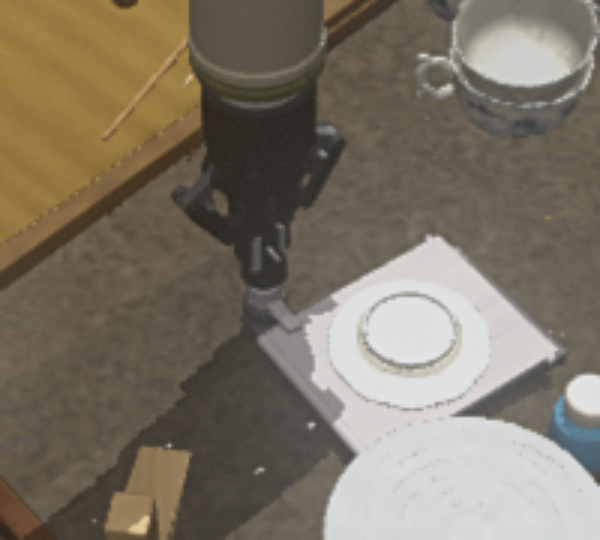

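The view shows the fingers closed on the knob bar. A side load of about 6 N means the knob sits 1–2 mm further in +x, so I'll relieve that and press.

```bash
python3 -m jog '0 0.15 0.3 0;0 0 0.3 0;0 0 0.15 0;0 0 0 0;0 0 0 0'
```

```text
clock: 5.4
tool_pos: [0.6133, 0.0961, 0.0608]
tcp_rot: [3.14, -0.001, 1.445]
wrist_force: [-4.4, -0.5, 20.4]
opening: 0.147
finger_force: 63.4
```

The knob is bottomed: 6.8 mm of travel at 20 N. Now I'll turn it clockwise.

```bash
python3 -m jog '0 -0.05 0 6;0 0 0 8;0 0 0 8;0 0 0 8;0 0 0 0'; python3 -m jog '0 0 0 8;0 0 0 8;0 0 0 8;0 0 0 8;0 0 0 8;0 0 0 8;0 0 0 0;0 0 0 0'
```

```text
clock: 6.02
tool_pos: [0.6135, 0.0962, 0.0608]
tcp_rot: [3.139, -0.003, 0.919]
wrist_force: [-0.4, -0.7, 17.8]
opening: 0.143
finger_force: 63.1
clock: 7.02
tool_pos: [0.6139, 0.096, 0.0609]
tcp_rot: [-3.141, -0.004, 0.083]
wrist_force: [1.7, -1.4, 15.8]
opening: 0.146
finger_force: 62.9
```

```bash
python3 -m jog '0 0 0 3;0 0 0 0;0 0 0 0;0 0 0 0'; python3 -c "
from h import *; print(read_state()['moment'])"; python3 -m jog '0 0 -0.4 0;0 0 -0.35 0;0 0 0 0;0 0 0 0'; python3 -m jog '0 0 0 0;0 0 0 0;0 0 0 0;0 0 0 0;0 0 -2 0;0 0 -5 0;0 0 -5 0;0 0 0 0' 0.5
```

```text
clock: 7.52
tool_pos: [0.614, 0.096, 0.0609]
tcp_rot: [-3.141, -0.005, 0.032]
wrist_force: [1.2, -1.4, 15.5]
opening: 0.148
finger_force: 63.3
[-0.12602304 -0.34302991  0.67479922]
clock: 8.02
tool_pos: [0.6137, 0.096, 0.0671]
tcp_rot: [3.141, -0.004, 0.032]
wrist_force: [6.1, -1.4, 3.1]
opening: 0.147
finger_force: 61.4
clock: 9.02
tool_pos: [0.6141, 0.0957, 0.1916]
tcp_rot: [-3.14, -0.007, 0.03]
wrist_force: [-0.4, 0.0, -1.0]
opening: 0.504
finger_force: 0.0
```

The lock turned 1.41 rad and reached its stop. Next I'll go above the wedge and check the lock and wedge in the image.

```bash
python3 -m jog '-4.22 2.06 0 0;-4.22 2.06 0 0;-4.22 2.06 0 0;-4.22 2.06 0 0;-4.22 2.06 0 0;0 0 0 -9.7;0 0 0 -9.7;0 0 0 -9.7;0 0 0 -9.6;0 0 0 0;0 0 0 0' 0.65
python3 - <<'E'
from h import *
p,d=snap('scene'); cv2.imwrite('pics/w.png',cv2.resize(p[150:350,200:440,::-1],None,fx=3,fy=3)); s=read_state(); print(s['tool_pos'],np.degrees(s['tcp_rot']),s['qpos'])
C=cloud('scene',d); x,y,h=C[...,0],C[...,1],C[...,2]; hsv=cv2.cvtColor(p,cv2.COLOR_RGB2HSV)
g=(abs(x-.405)<.05)&(abs(y+.012)<.05)&(h>.066)&(h<.074)&(hsv[...,1]>60); print(C[g].mean(0),g.sum(),cv2.minAreaRect(C[g][:,:2].astype(np.float32)))
for X in ([.406,-.0135,.07],[.478,.0486,.004]): print(proj('scene',X))
E
```

```text
clock: 10.4
tool_pos: [0.4195, -0.0031, 0.1875]
tcp_rot: [-3.132, 0.006, 0.701]
wrist_force: [0.7, 0.1, -0.3]
opening: 0.647
finger_force: 0.0
[ 0.41955302 -0.00309753  0.18751932] [-179.49071279    0.38193007   40.21671912] [-1.39989959 -0.4331782   1.09725414  2.05946828  0.38972107  1.31948023
 -1.31750077]
[ 0.40614672 -0.01826112  0.06996556] 205 ((0.40666672587394714, -0.017458830028772354), (0.03092544712126255, 0.0278372373431921), 39.02329635620117)
(np.float64(271.4721020085301), np.float64(289.41217645035346))
(np.float64(283.55469102883836), np.float64(268.5301968615974))
```

View pics/w.png

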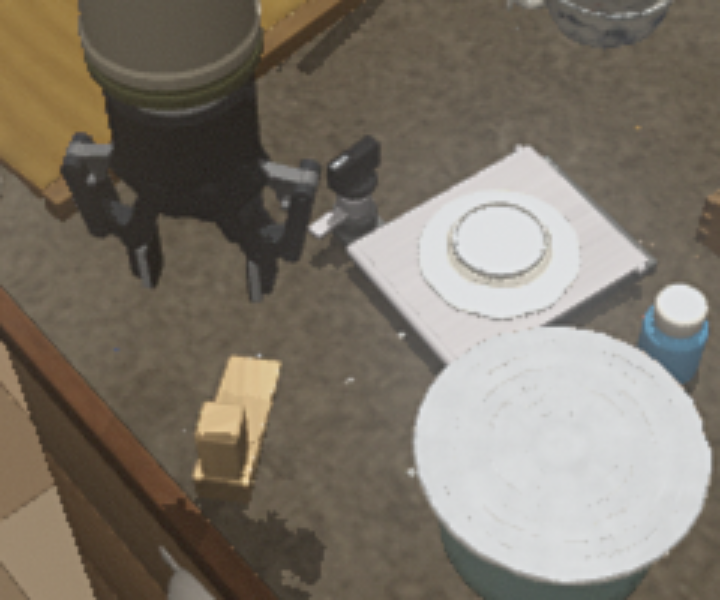

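The lock tongue at (320,225) in the crop has swung clear of the table. The wedge is untouched, with its grip at (222,425). The arm stopped at a reach limit about 17 mm ahead of the grip, so I'll go lower and then back.

```bash
python3 -m jog '0 0 4 0;0 0 4 0;0 0 0 0;-0.8 0.05 0 0;-0.8 0.05 0 0;0 0 0 0;0 0 0 0'; python3 -c "
from h import *; s=read_state(); print(s['qpos'],np.degrees(s['tcp_rot']))"
```

```text
clock: 11.32
tool_pos: [0.4079, -0.0138, 0.1085]
tcp_rot: [-3.133, 0.006, 0.704]
wrist_force: [-0.8, 0.4, 0.8]
opening: 0.652
finger_force: 0.0
[-1.45347619 -0.38162024  1.25188738  2.18326087  0.39736611  1.1251387
 -1.27304872] [-179.52839472    0.31739743   40.36484877]
```

```bash
python3 -m jog '0 0 2.5 0;0 0 2.5 0;0 0 1.5 0;0 0 1.2 0;0 0 0 0;0 0 0 0'; python3 -c "
from h import *; s=read_state(); print(s['qpos'],np.degrees(s['tcp_rot']))"
```

```text
clock: 12.08
tool_pos: [0.4049, -0.0115, 0.038]
tcp_rot: [-3.127, 0.008, 0.708]
wrist_force: [-0.3, -0.8, 0.3]
opening: 0.648
finger_force: 0.0
[-1.24988534  0.18427493  1.26573798  2.24618796 -0.23822378  0.86982617
 -0.69332977] [-179.15410069    0.47224568   40.58656214]
```

```bash
python3 -m jog '0 0.4 0.5 0;0 0 0 0;0 0 0 0'; python3 -m jog '0 0 0 0;0 0 0 0;0 0 0 0;0 0 0 0;0 0 0 0;0 0 0 0;0 0 0 0' 0 50;  python3 -c "
from h import *; s=read_state(); print(s['qpos'],np.degrees(s['tcp_rot']))
p,d=snap('scene'); cv2.imwrite('pics/g.png',cv2.resize(p[170:350,200:440,::-1],None,fx=3,fy=3))"
```

```text
clock: 12.45
tool_pos: [0.4072, -0.0144, 0.0328]
tcp_rot: [-3.126, 0.008, 0.708]
wrist_force: [-0.4, -0.1, 0.8]
opening: 0.653
finger_force: 0.0
clock: 13.32
tool_pos: [0.4072, -0.0146, 0.0328]
tcp_rot: [-3.126, 0.008, 0.708]
wrist_force: [-2.6, -0.3, 8.0]
opening: 0.322
finger_force: 49.1
[-1.20250186  0.21425319  1.23172447  2.24336745 -0.27489468  0.86166494
 -0.6556565 ] [-179.13378032    0.48313114   40.58100311]
```

View pics/g.png

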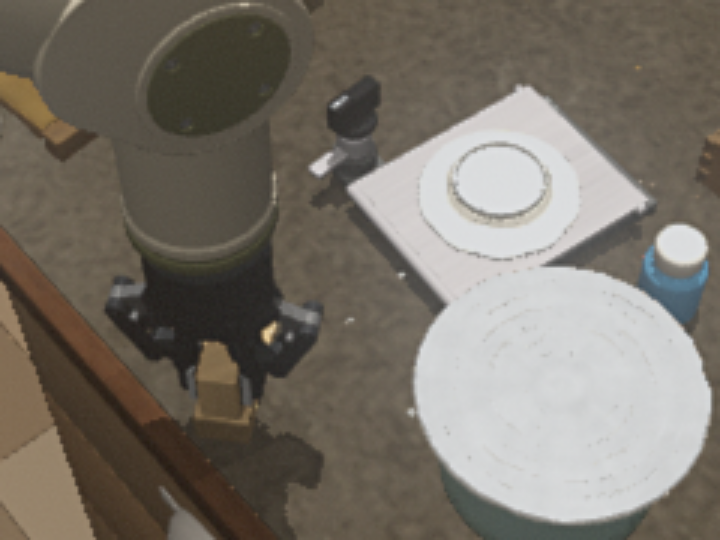

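The fingers straddle the grip, with the opening at 27 mm matching the 28 mm width. I'll lift it slightly, carry it to just in front of the stand and turn it to the stand's heading.

```bash
python3 -m jog '0 0 -0.6 0;2.17 0.48 0 0;2.17 0.48 0 0;2.17 0.48 0 0;0 0 0 8;0 0 0 8;0 0 0 8;0 0 0 8;0 0 0 8;0 0 0 7.8;0 0 0 0;0 0 0 0'; python3 -c "
from h import *; s=read_state(); print(s['qpos'],np.degrees(s['tcp_rot']),s['moment'])
for n in ('scene','top'):
  p,d=snap(n); print(d.shape)
  cv2.imwrite('/tmp/%s2.png'%n,p[:,:,::-1])
a=cv2.imread('/tmp/scene2.png')[170:350,220:400]; b=cv2.imread('/tmp/top2.png')[160:340,240:420]
cv2.imwrite('pics/i.png',cv2.resize(np.hstack([a,b]),None,fx=2.2,fy=2.2,interpolation=cv2.INTER_CUBIC))"
```

```text
clock: 14.88
tool_pos: [0.4658, 0.0168, 0.0377]
tcp_rot: [-3.138, 0.017, -0.123]
wrist_force: [0.1, -0.3, -1.3]
opening: 0.325
finger_force: 49.6
[-1.18350262  0.50750653  1.25634247  2.10156449 -0.59712858  0.97918294
 -1.29151938] [-179.79077477    0.97522275   -7.04078655] [ 0.02250605 -0.0245219   0.0059404 ]
(480, 640)
(480, 640)
```

View pics/i.png

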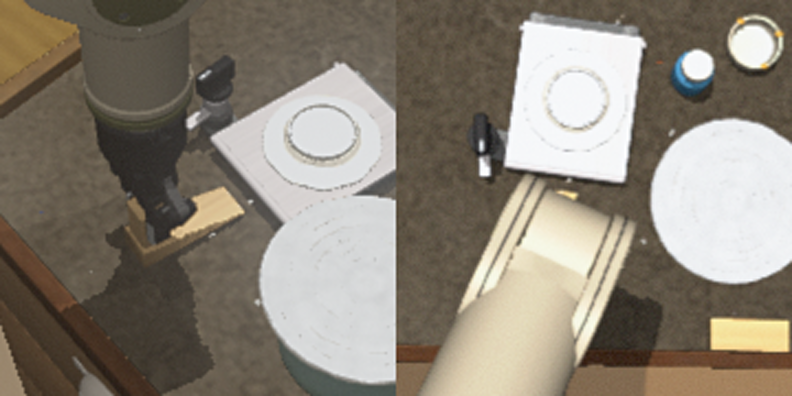

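The wedge is held with its nose pointing at the middle of the bar. In the crop its nose corners are at (219,190) and (243,212). I'll convert these to stand coordinates.

```bash
python3 -c "
from h import *
a=np.radians(-7.2);R=np.array([[np.cos(a),-np.sin(a)],[np.sin(a),np.cos(a)]]);O=np.array([.580,.0024])
for u,v in((219,190),(243,212)):
  P=ray('scene',u/2.2+220,v/2.2+170,.008)[:2]; print(P,R.T@(P-O)*1000)
# front edge corners of table in top view crop (table rest top edge z~.024)
for u,v in((505,168),(625,183)):
  P=ray('top',(u-396)/2.2+240,v/2.2+160,.02)[:2]; print('tab',P,R.T@(P-O)*1000)
"
```

```text
[0.55536774 0.02028096] [-26.67910396  14.65272149]
[ 0.55579241 -0.01509244] [-21.82432251 -20.38852544]
tab [0.5803343  0.07151265] [-8.33045142 68.6095776 ]
tab [ 0.56659282 -0.06788438] [ -4.49249294 -71.41053446]
```

```bash
python3 -m jog '0 0 0.25 0;0 0 0.2 0;0 0 0 0;0 0 0 0'; python3 -m jog '1 0 0 0;1 0 0 0;1 0 0 0;1 0 0 0;1 0 0 0;0 0 0 0;0 0 0 0'; python3 -c "
from h import *; s=read_state(); print(s['qpos'],np.degrees(s['tcp_rot']),s['moment'])"
```

```text
clock: 15.48
tool_pos: [0.4658, 0.0167, 0.0331]
tcp_rot: [-3.138, 0.017, -0.126]
wrist_force: [0.2, -0.2, -0.5]
opening: 0.324
finger_force: 49.8
clock: 16.35
tool_pos: [0.517, 0.01, 0.0328]
tcp_rot: [-3.138, 0.014, -0.126]
wrist_force: [3.1, -1.1, 5.0]
opening: 0.323
finger_force: 50.5
[-1.02438889  0.59906092  1.14672059  1.97870127 -0.65572366  1.01444461
 -1.25674314] [-179.80429142    0.82746209   -7.24492917] [-0.07275579 -0.79219336 -0.03796983]
```

```bash
python3 -m jog '0.6 0 0 0;0.6 0 0 0;0.6 0 0 0;0.5 0 0 0;0 0 0 0;0 0 0 0'
cat > tilt.py <<'E'
from h import *
a=np.radians(-7.2);R=np.array([[np.cos(a),-np.sin(a)],[np.sin(a),np.cos(a)]]);O=np.array([.580,.0024])
def tilt(D,n):
    C=cloud(n,D); S=(C[...,:2]-O)@R; h=C[...,2]; x,y=S[...,0],S[...,1]
    m=(D>0)&(x>5)&(x<155)&(abs(y)<66)&(np.hypot(x-85,y)>64)&(h>.014)&(h<.05)
    A=np.c_[x[m],y[m],np.ones(m.sum())]; b=h[m]
    for _ in range(4):
        c=np.linalg.lstsq(A,b,rcond=None)[0]; r=abs(A@c-b); k=r<2.5*np.median(r)+1e-4; A,b=A[k],b[k]
    return c[0],c[2]*1000,len(b)
for n in('top','scene'):
    d0=np.load(f'/tmp/{n}0.npy') if __import__('os').path.exists(f'/tmp/{n}0.npy') else np.load(f'/tmp/{n}.npz')['d']
    np.save(f'/tmp/{n}0.npy',d0)
    p,d=snap(n); t0,t1=tilt(d0,n),tilt(d,n); print(n,'before',t0,'now',t1,'tilt',t0[0]-t1[0],'front up mm',t1[1]-t0[1])
    cv2.imwrite(f'/tmp/{n}2.png',p[:,:,::-1])
s=read_state(); print(s['tool_pos'],s['tcp_rot'],s['wrist_force'],s['moment'],s['finger_force'])
E
sed -i "s/(lambda:0)//" tilt.py; python3 tilt.py
```

```text
clock: 17.1
tool_pos: [0.5367, 0.0073, 0.0326]
tcp_rot: [-3.137, 0.021, -0.127]
wrist_force: [-15.8, 1.9, 28.8]
opening: 0.319
finger_force: 53.7
top before (np.float64(0.0), np.float64(0.0), 0) now (np.float64(0.0), np.float64(0.0), 0) tilt 0.0 front up mm 0.0
scene before (np.float64(0.0), np.float64(0.0), 0) now (np.float64(0.0), np.float64(0.0), 0) tilt 0.0 front up mm 0.0
[0.5367259  0.00728531 0.03264589] [-3.13693759  0.02090976 -0.12655473] [-15.50145828   1.20706449  28.4825044 ] [0.15934952 2.97852216 0.01561588] 53.683022260665894
  return _methods._mean(a, axis=axis, dtype=dtype,
  ret = ret.dtype.type(ret / rcount)
```

```bash
sed -i 's/S=(C\[...,:2\]-O)@R;/S=(C[...,:2]-O)@R*1000;/' tilt.py; sed -i "s/return c\[0\],c\[2\]\*1000/return c[0]*1000,c[2]*1000/" tilt.py; python3 tilt.py; python3 -c "
import cv2,numpy as np
a=cv2.imread('/tmp/scene2.png')[180:310,260:420]; cv2.imwrite('pics/j.png',cv2.resize(a,None,fx=4.4,fy=4.4,interpolation=cv2.INTER_CUBIC))"
```

```text
top before (np.float64(0.031553664512874204), np.float64(23.227565024119915), 929) now (np.float64(0.010670670827086419), np.float64(26.175355090650427), 404) tilt 0.020882993685787783 front up mm 2.947790066530512
scene before (np.float64(0.034026935772280456), np.float64(23.368532585321148), 949) now (np.float64(0.017338139022643115), np.float64(26.027493162203022), 707) tilt 0.01668879674963734 front up mm 2.6589605768818743
[0.53670152 0.00729866 0.03262577] [-3.13694571  0.02095041 -0.12656473] [-15.02955978   1.88534483  27.21442152] [0.16902695 3.02270211 0.0047887 ] 53.67476284503937
```

View pics/j.png

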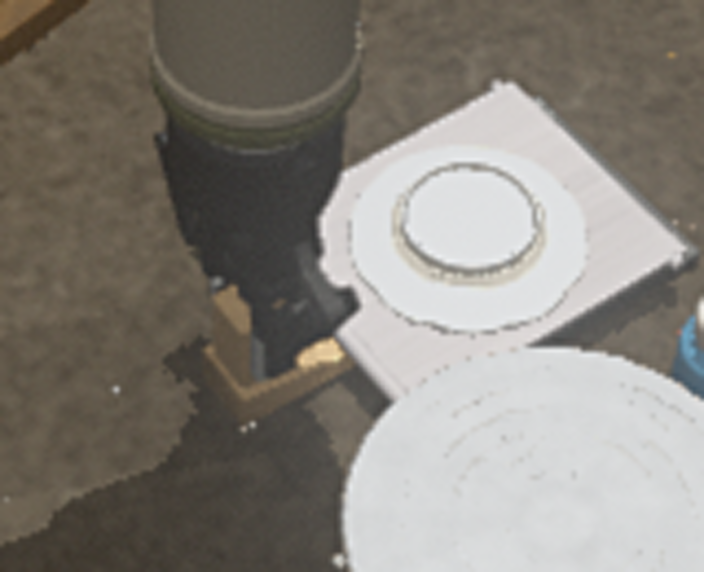

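The table front is up about 2.8 mm with the saucer in place. The 28 N of down-push comes from the tool's slight nose-down tilt, so I'll relieve that and advance about 9 mm more.

```bash
python3 -m jog '0 0 -0.1 0;0.3 0 0 0;0.3 0 0 0;0.3 0 0 0;0 0 0 0;0 0 0 0;0 0 0 0'; python3 tilt.py; python3 -c "
import cv2,numpy as np
a=cv2.imread('/tmp/scene2.png')[170:310,240:420]; cv2.imwrite('pics/l.png',cv2.resize(a,None,fx=4,fy=4,interpolation=cv2.INTER_CUBIC))"
```

```text
clock: 18.18
tool_pos: [0.5455, 0.0063, 0.0327]
tcp_rot: [-3.138, 0.021, -0.126]
wrist_force: [-10.5, -0.2, 15.1]
opening: 0.324
finger_force: 52.0
top before (np.float64(0.031553664512874204), np.float64(23.227565024119915), 929) now (np.float64(-0.0010875354571809844), np.float64(28.12030204289462), 388) tilt 0.032641199970055185 front up mm 4.892737018774707
scene before (np.float64(0.034026935772280456), np.float64(23.368532585321148), 949) now (np.float64(0.0014509686118198697), np.float64(28.554723906867437), 698) tilt 0.03257596716046059 front up mm 5.186191321546289
[0.54550508 0.00626954 0.03268442] [-3.13755177  0.02094426 -0.12643816] [-11.37145916   1.03802697  14.55230207] [0.11947311 1.9933031  0.00520387] 52.025660276412964
```

View pics/l.png

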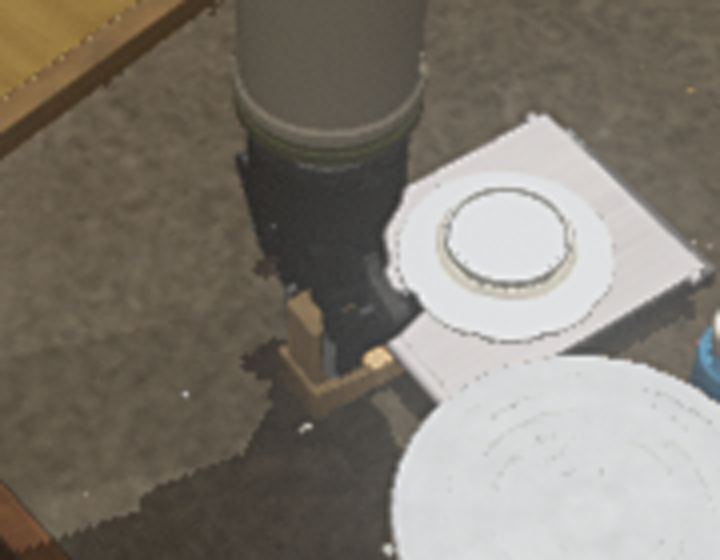

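The view shows the table level (tilt 0.0326, front up about 5 mm). The wedge is flat on the bench and gripped. The saucer is at the same pixel as before, (367,229). Handing in.

```bash
python3 -c "
from station import arm; print(arm.sign_off())"
```

```text
the job is handed in; nothing more can be done
None
```

I handed the job in at about 18 s on the robot's clock: the lock is turned to its stop, and the gripped wedge holds the table level, with the front up about 5 mm and the saucer where it was. The sign-off returned no verdict.

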